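Turn a door sign over in its tray with a flat lifter

TASK

Turn the blank door sign over with the lifter so that its mounting frame faces up, ready for glue: slide the blade in under the sign's near edge, keeping it lightly resting on the tray floor, push the sign firmly but gently home against the step, then lever it up and over onto the raised deck so that it lies flat there. Lay the lifter flat on the desk well clear of the tray. Go gently with the blade, never touch the sign with the gripper, and leave the other things where they are.

Things in the scene. Friction and masses are not known exactly. Their poses are not given: they have to be found in the camera images.
- tray: Grey plastic turn-over tray, fixed, 170x102 mm. Origin: at desk level under the foot of the step across its middle; x from the open low bay (robot's side) to the raised deck, y along the step, z up. Low bay: x -95 to 0 mm, floor (cork on foam, gives 1 mm per 8 N) 6 mm above the desk, open at x = -95, side walls 14 mm high. Inside width 92 mm (y -46 to 46).
- tray_step (a point): Middle of the step's upper edge: tray x = 0, 12.5 mm above the desk. An upright face 6.5 mm high rises here from the bay floor to the deck, which is level, x 0 to 70 mm, with walls 22 mm above the desk at both sides and the back.
- sign: Blank aluminium door sign, 45 to 80 g: a plate 50 mm (its x) by 80 mm (y), 3 mm thick, on a black H-shaped mounting frame 4 mm high. Origin: centre of the frame's underside; z from the frame to the plain face (up at the start). It starts frame down in the low bay, its x within 0.06 rad of the tray's x, far edge 3 to 15 mm short of the step.
- sign_slot (a point): Middle of the sign's near edge (sign x = -25 mm), on the plate's underside. Below it opens a slot 4 mm high and 52 mm wide between the H's two side bars (36x8 mm, along x at y = +-30 mm); it is 21 mm deep, up to the H's cross bar (x -4 to 4 mm), which the blade's tip can push against.
- lifter: Lifter, 100 g: flat steel blade 100 mm long (x), 30 mm wide, 2 mm thick, with an upright wooden grip block, 50 mm (x) by 16 mm (y), its top 46 mm above the blade's underside. Origin: underside of the blade, below the middle of the grip; x to the tip, z up. The blade spans x -25 to 75 mm. It starts flat on the desk, right of the tray.
- lifter_tip (a point): Middle of the lifter's front edge, at the underside of the blade (75 mm ahead of the lifter's origin).
- eraser: Bystander, loose on the desk: eraser in a sleeve, 44x20x12 mm; origin at the centre of its underside. Not to be disturbed.
- binder_clip: Bystander, loose on the desk: black binder clip with wire handles, 32x19x33 mm; origin at the centre of its underside. Not to be disturbed.
- usb_stick: Bystander, loose on the desk: black USB stick, 48x18x8 mm; origin at the centre of its underside. Not to be disturbed.
- marker_black: Bystander, loose on the desk: marker pen, 136 mm long; origin at the centre of its underside. Not to be disturbed.
There are look-alikes about, which are no part of the job. Of the things that look like the sign, the largest one is meant.

How it is judged (in metres and radians):
On the way, in this order (a step that is already met when the one before it is completed fails the run):
1. the lifter is held, off the desk (height (world z) of lifter above 0.02 m and contact force between the fingers and lifter above 1 N), for 0.2 s.
2. the blade rests on the tray floor (over 0.7 N) and pushes the sign (over 1.5 N), its tip at least 12 mm under the sign, which lies flat, snug against the step (within 1.5 mm) (x of lifter_tip in the frame of sign between -0.013 and 0.02 m and y of lifter_tip in the frame of sign between -0.03 and 0.03 m and z of lifter_tip in the frame of sign below 0.004 m and contact force between lifter and tray above 0.7 N and contact force between lifter and sign above 1.5 N and angle between sign's own z axis and vertical below 0.12 rad and x of sign in the frame of tray above -0.0265 m), for 0.1 s.
3. the sign stands tilted by more than 0.6 rad on the blade (angle between sign's own z axis and vertical between 0.6 and 1.6 rad and contact force between lifter and sign above 0.03 N), for 0.1 s.
At the end, for the whole second after the job is handed in: Sign flat (within 0.15 rad), frame up, on the deck: centre 8 to 60 mm past the step, within 20 mm of the middle line, turned under 0.35 rad, at rest. Lifter flat on the desk (under 6 mm up, tilt under 0.1 rad), origin over 140 mm from the tray's origin, touching neither, at rest (angle between sign's own z axis and vertical above 2.99 rad and x of sign in the frame of tray between 0.008 and 0.06 m and y of sign in the frame of tray between -0.02 and 0.02 m and angle between the x axis of sign and the x axis of tray, either way round below 0.35 rad and linear speed of each of sign, lifter below 0.02 m/s and height (world z) of lifter below 0.006 m and angle between lifter's own z axis and vertical below 0.1 rad and horizontal distance between lifter and tray above 0.14 m and contact force between lifter and tray below 0.05 N and contact force between lifter and sign below 0.05 N).
It fails at once if the gripper touches the sign (contact force between the fingers and sign above 0.3 N).
It fails at once if the blade is pressed on the tray with more than 9 N (contact force between lifter and tray above 9 N).
It fails at once if the blade presses on the sign with more than 10 N (contact force between lifter and sign above 10 N).
It fails at once if a bystander is moved by more than 20 mm (distance of any of eraser, binder_clip, usb_stick, marker_black from where it was at the start of the episode above 0.02 m).
It also fails if it takes over 72 s, if anything falls off the work surface, if the arm or the gripper's body presses on something with over 40 N, if the wrist force passes 120 N, or if a joint passes its speed limit or range.

ROBOT

A 6-joint arm with a two-finger parallel gripper is mounted at the origin on a cart in front of the work surface, level with it; the furniture and walls round the work are solid. World frame = base frame: x ahead of the robot, y to its left, z up, the work surface at z = 0. Lengths are in mm, angles in rad, forces in N, time in s.
With the tool pointing down it reaches from about 275 to 750 mm from the base axis. Payload 10.2 kg.
Tool frame: the origin (TCP) lies midway between the tips of the shut fingers; the grasp point (between the pads) lies 19 mm behind it; z points along the fingers, y is the line along which they close (so a half turn about z gives the same grasp; the last joint's range is limited). The gripper opens to 85 mm and grips with 20 to 120 N. Pads are 22 mm wide; open, the fingers measure 114 mm over their backs; the gripper's body (76 mm by 85 mm) begins 54 mm behind the grasp point. The pads swing forward as they close: fully open they stand 13 mm farther back than shut.
Start: joints at [0.981, 0.313, 1.498, -0, 1.331, -0.223], TCP at [188.294, 490.078, 231.294] pointing down, gripper open.
Joint ranges: [-2.94, 2.94], [-0.97, 2.17], [0.19, 2.56], [-1.23, 4.37], [0.02, 3.11], [-2.88, 2.88]. Speed limits (rad/s): [2.39, 2.39, 3.01, 3.14, 3.14, 3.14].

INTERFACE

Orientations are given as a unit quaternion [w, x, y, z].
In Python, from rig import ctrl gives the robot as it stands.
- The arm moves only by the tool send_rows, never from a script. Its argument "targets" is a list of rows, each a list of 7 numbers: the closure, from -1 (fully open) to 1 (shut), so that 0 is half open, then the shift along the tool's x, y, z in m, then the turn, a rotation vector about the tool's x, y, z in rad. In form: [[claw, dx, dy, dz, ax, ay, az], ...]. A call has exactly 10 rows; each row shifts and turns the commanded pose from where the row before left it, along the tool's axes as they then stand; what a row does not reach is not made up. A row lasts 1/8 s, in which the tool goes at most 62.5 mm and 10.7 degrees, less where a joint would pass 70% of its speed; a pose out of reach is approached as far as the arm can. A call with a gripper value outside its range is refused whole. The fingers move at their own pace and stop on an object; "squeeze" is the grip in N (left out, the last holds). Time passes only in rows, so rows that do not move let the fingers close, or fill a call up. It gives the time, the measured TCP pose, the force, the opening and the grip force at its end, in the units of the state.
- ctrl.sense(): the state, without advancing time (a new reading comes with each control period).
- ctrl.capture(name): name is "scene" or "top"; returns a dict with "img" (400x640x3 uint8, red, green, blue), "camera_matrix" (3x3 intrinsics, pixels), "R" (3x3) and "t" (3): a world point X has camera coordinates R X + t. Camera axes: x right, y down, z forward; pixel columns grow to the right and rows downward; lengths in mm; the calibration is good to about 2 mm. A picture is of the moment at which its call begins. There is no depth.
- ctrl.finish_job(): hands the job in; it is judged then, once.
Trained networks look in a picture, given as the dict that the camera call returned (one of the last four; its "shot" number tells which), for a name from the list of things; names that differ only in an ending like _2 or _b are one class to them, and where a whole thing is asked for, a point or a joint stands for the part that bears it (a point fixed in the world has none). Each returns a list of dicts, best first, with "score" (0 to 1); they miss things now and then, are a little off and sometimes report something else, mostly with a low value. They report only what shows in the picture. A call takes as long as a camera call. They do not tell look-alikes from the thing itself.
- ctrl.boxes_of(query, picture): "extent" ([left, top, width, height] in pixels, round what is visible of it).
- ctrl.landmark_of(query, picture): "point" ([column, row] in pixels: a listed point, or the origin of a listed thing).
The state is a dict: "time_s": time; "joints": joint angles; "dq": joint speeds; "tau": joint torques, N m; "eef_pos": TCP position; "ee_rot": TCP orientation; "force": force on the tool from outside, world axes, zero at the start; "wrist_torque": the same for the moment, N m; "grip_width": opening from 0.0 (shut) to 1.0 (fully open); "grip_force": force on a finger pad.
Only numpy, scipy, OpenCV 4.12 (cv2) and the standard library are available. Lean on these libraries where they do the work, as an engineer would, in place of code of your own. Each camera call takes 0.05 s, during which the arm holds its last target. There are 200 camera calls.

## Working session

There is one attempt and no reset: what is moved stays moved. The work goes in short steps, Python scripts to look and compute and a tool call to move; the robot and the scene stay as the last step left them, time stands still between calls to the robot, and variables do not carry over. Pictures are saved under pics/ and viewed, at most 10 in all, crops included, and the job is handed in when it is done.

Besides the shell and the picture viewer there is one more tool, called after "Request:" as name(argument=value, ...), one argument or row to a line, values as JSON. send_rows: Moves the arm, as the interface text tells. Its arguments: {"type":"object","properties":{"targets":{"type":"array"},"squeeze":{"type":"number"}},"required":["targets"]}

```bash
mkdir -p pics; ls; cat > h.py <<'E'
import numpy as np,cv2
from rig import ctrl
def ray(p,uv):
    K,R,t=map(np.array,(p["camera_matrix"],p["R"],p["t"]))
    d=R.T@np.linalg.inv(K)@np.array([uv[0],uv[1],1.]); return -R.T@t.ravel(),d
def onz(p,uv,z):
    c,d=ray(p,uv); return c+d*(z-c[2])/d[2]
def proj(p,X):
    q=np.array(p["camera_matrix"])@(np.array(p["R"])@np.array(X,float)+np.array(p["t"]).ravel()); return q[:2]/q[2]
E
python3 - <<'E'
from h import *
np.set_printoptions(precision=1,suppress=True)
print(ctrl.sense())
for n in("scene","top"):
    p=ctrl.capture(n); cv2.imwrite(f"pics/{n}0.png",p["img"][:,:,::-1])
    print(n,"cam",ray(p,(320,200))[0])
    for q,z in(("tray",0),("tray_step",12.5),("sign",6),("sign_slot",10),("lifter",0),("lifter_tip",0),("eraser",0),("binder_clip",0),("usb_stick",0),("marker_black",0)):
        for r in ctrl.landmark_of(q,p)[:3]: print(q,round(r["score"],2),np.round(r["point"],1),onz(p,r["point"],z))
E
```

```text
pics
{'time_s': 0.0, 'joints': array([ 1. ,  0.3,  1.5, -0. ,  1.3, -0.2]), 'dq': array([ 0., -0., -0., -0., -0.,  0.]), 'tau': array([  0. , -41.2, -26. ,  -0. ,   0. ,   0. ]), 'eef_pos': array([188.1, 489.9, 230.7]), 'ee_rot': array([-0. ,  0.2,  1. , -0. ]), 'force': array([-0.3,  0. , -0.1]), 'wrist_torque': array([-0.,  0., -0.]), 'grip_force': 0.0, 'grip_width': 1.0012940777608328}
scene cam [ 130.5 -785.4  752.3]
tray 0.96 [317.5 189.4] [574.6 -62.    0. ]
tray_step 0.57 [318.8 189. ] [570.5 -74.5  12.5]
sign 0.9 [302.3 193.9] [532.6 -61.3   6. ]
sign 0.77 [380.1 209.6] [ 652.3 -205.     6. ]
sign 0.56 [322.1 235.9] [ 498.4 -200.3    6. ]
sign_slot 0.95 [293.1 201.2] [499.7 -75.   10. ]
sign_slot 0.71 [316.4 236.5] [ 485.3 -198.1   10. ]
sign_slot 0.59 [375.1 204. ] [ 651.4 -187.2   10. ]
lifter 0.9 [355.9 301.2] [ 463.2 -372.8    0. ]
lifter_tip 0.78 [384.  282.9] [ 534.5 -368.4    0. ]
binder_clip 0.48 [410.6 259.5] [ 617.3 -351.8    0. ]
usb_stick 0.62 [246.5 172.2] [461.3  91.8   0. ]
marker_black 0.59 [278.8 152.1] [569.3 119.7   0. ]
top cam [ 499.6 -112.9  948.8]
tray 0.56 [285.3 194.4] [567.1 -71.5   0. ]
tray 0.34 [283.2 205.8] [541.  -66.3   0. ]
tray_step 0.73 [281.5 194.6] [565.9 -63.4  12.5]
sign 0.97 [338.6 221.4] [ 503.1 -192.1    6. ]
sign 0.95 [334.4 147.2] [ 674. -186.    6.]
sign 0.8 [286.7 205.3] [541.8 -74.6   6. ]
sign_slot 0.82 [328.8 155.7] [ 653.7 -172.4   10. ]
sign_slot 0.7 [337.5 231.4] [ 480.6 -188.7   10. ]
sign_slot 0.56 [285.7 218.4] [512.  -72.1  10. ]
lifter 0.78 [413.8 241.1] [ 454.8 -365.     0. ]
lifter_tip 0.59 [414.6 206.6] [ 534.2 -369.5    0. ]
eraser 0.52 [373.  173.9] [ 611.6 -274.8    0. ]
binder_clip 0.44 [405.6 167.8] [ 624.8 -351.4    0. ]
usb_stick 0.68 [213.9 248.5] [447.2  90.9   0. ]
marker_black 0.93 [197.9 188. ] [584.8 126.8   0. ]
marker_black 0.15 [285.2 206.5] [539.4 -70.9   0. ]
```

```bash
python3 - <<'E'
import cv2
a=cv2.imread("pics/top0.png")[120:280,180:440]; cv2.imwrite("pics/a.png",cv2.resize(a,None,fx=3,fy=3,interpolation=cv2.INTER_CUBIC))
b=cv2.imread("pics/scene0.png")[130:330,230:470]; cv2.imwrite("pics/b.png",cv2.resize(b,None,fx=3,fy=3,interpolation=cv2.INTER_CUBIC))
E
```

```text
(no output)
```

View pics/a.png

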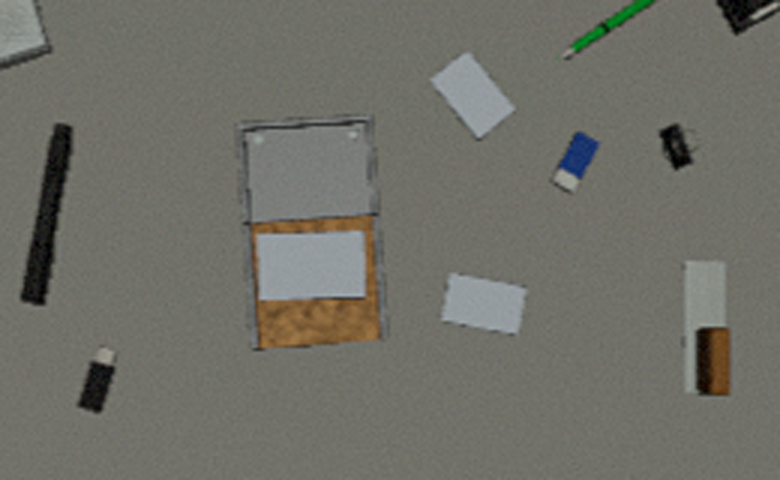

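View pics/b.png

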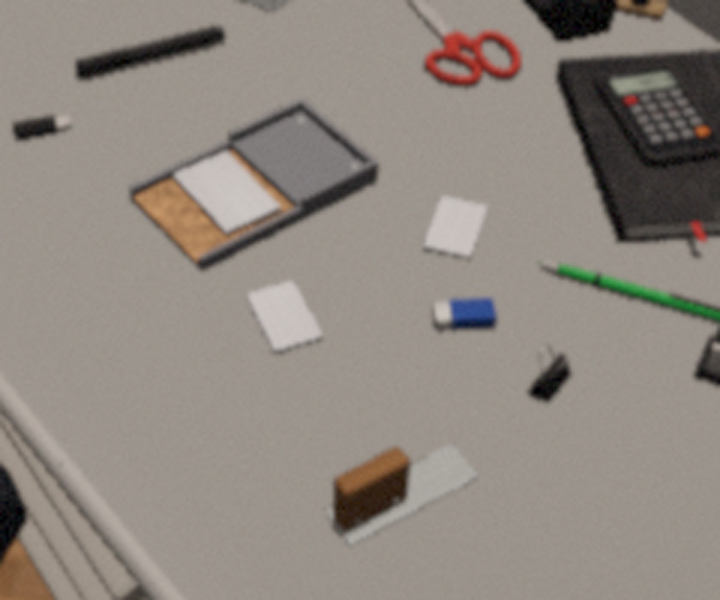

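The top crop shows the tray step along (250,222)–(377,214). The sign spans (257–365, 232–299), between the step and the open side. The lifter is at (685–728, 262–395) with its tip away from the robot. Both white plates outside the tray are smaller look-alikes. Next I refine the poses by segmentation.

```bash
cat > seg.py <<'E'
from h import *
np.set_printoptions(precision=3,suppress=True)
p=ctrl.capture("top"); im=p["img"]; hsv=cv2.cvtColor(im,cv2.COLOR_RGB2HSV)
def blob(mask,near,z,tag):
    n,l,s,c=cv2.connectedComponentsWithStats(mask.astype(np.uint8))
    i=min((k for k in range(1,n) if s[k,4]>40),key=lambda k:np.hypot(*(c[k]-near)))
    pts=cv2.findContours((l==i).astype(np.uint8),cv2.RETR_EXTERNAL,cv2.CHAIN_APPROX_NONE)[0][0][:,0]
    w=np.array([onz(p,q,z)[:2] for q in pts],np.float32); (cx,cy),sz,a=cv2.minAreaRect(w)
    print(tag,s[i],"c",np.round((cx,cy),1),"size",np.round(sz,1),"ang",round(a,2),"hull x",w[:,0].min(),w[:,0].max(),"y",w[:,1].min(),w[:,1].max()); return w
H,S,V=[hsv[...,k].astype(int) for k in range(3)]
for nm,uv in(("blade",(410,215)),("sign",(285,208)),("desk",(380,230)),("deck",(285,180)),("cork",(285,226)),("wood",(419,243)),("look",(338,221))): print(nm,hsv[uv[1],uv[0]])
blob((S>110)&(H<25),(285,226),6,"cork")
blob((V>150)&(S<60),(285,208),13,"sign")
blob((S>110)&(H<25),(419,243),46,"wood")
# blade tip/sides: edges along scan lines
g=cv2.GaussianBlur(cv2.cvtColor(im,cv2.COLOR_RGB2GRAY),(3,3),0).astype(float)
def edges(a,b,z,n=81):
    t=np.linspace(0,1,n)[:,None]; P=np.array(a)*(1-t)+np.array(b)*t
    uv=np.array([proj(p,[*q,z]) for q in P],np.float32)
    v=cv2.remap(g.astype(np.float32),uv[:,0][None],uv[:,1][None],cv2.INTER_LINEAR)[0]
    d=np.gradient(v); k=np.argsort(-abs(d))[:6]; return [(np.round(P[i],1).tolist(),round(float(d[i]),1)) for i in sorted(k)]
for x in(500,510,520,528): print("blade x",x,edges((x,-340),(x,-400),2))
for y in(-362,-370,-376): print("blade y",y,edges((505,y),(560,y),2))
for y in(-40,-65,-95): print("tray y",y,edges((540,y),(600,y),12.5))
for y in(-40,-65,-95): print("tray front y",y,edges((450,y),(490,y),6))
for y in(-40,-65,-95): print("sign near y",y,edges((495,y),(535,y),13))
E
python3 seg.py
```

```text
blade [ 56  12 148]
sign [100  14 159]
desk [ 20  20 115]
deck [ 55  12 127]
cork [ 16 136 137]
wood [ 16 186 107]
look [105  13 158]
cork [264 192  43  44 824] c [523.5 -69.7] size [93.8 91.5] ang 3.3 hull x 475.09918 571.7482 y -117.563675 -23.135015
sign [266 197  35  23 733] c [535.4 -67. ] size [48.1 76.9] ang 1.01 hull x 511.0366 559.9088 y -105.08917 -28.371418
wood [413 229  10  23 201] c [ 459.3 -361. ] size [19.9 48. ] ang 88.07 hull x 435.14948 483.16284 y -371.71283 -350.46814
blade x 500 [([500.0, -350.5], 3.6), ([500.0, -351.2], 4.2), ([500.0, -352.0], 4.3), ([500.0, -352.8], 4.0), ([500.0, -383.5], -3.8), ([500.0, -384.2], -4.0)]
blade x 510 [([510.0, -351.2], 4.9), ([510.0, -352.0], 4.6), ([510.0, -352.8], 4.2), ([510.0, -353.5], 3.6), ([510.0, -383.5], -3.9), ([510.0, -384.2], -4.2)]
blade x 520 [([520.0, -352.0], 4.2), ([520.0, -352.8], 4.1), ([520.0, -354.2], 3.7), ([520.0, -383.5], -3.8), ([520.0, -384.2], -4.3), ([520.0, -385.0], -4.1)]
blade x 528 [([528.0, -352.0], 4.7), ([528.0, -352.8], 4.6), ([528.0, -353.5], 5.5), ([528.0, -354.2], 6.0), ([528.0, -355.0], 5
[... 1236 characters left out ...]
5), ([474.0, -65.0], -2.5), ([486.5, -65.0], -2.1), ([487.5, -65.0], -2.3)]
tray front y -95 [([476.5, -95.0], -1.9), ([477.0, -95.0], -2.4), ([477.5, -95.0], -2.2), ([478.0, -95.0], -2.2), ([482.0, -95.0], 1.6), ([482.5, -95.0], 1.6)]
sign near y -40 [([507.5, -40.0], 3.0), ([509.0, -40.0], 4.1), ([509.5, -40.0], 5.6), ([510.0, -40.0], 5.6), ([510.5, -40.0], 5.2), ([511.0, -40.0], 4.3)]
sign near y -65 [([509.0, -65.0], 4.7), ([509.5, -65.0], 4.7), ([510.0, -65.0], 4.7), ([510.5, -65.0], 4.6), ([512.0, -65.0], 4.7), ([512.5, -65.0], 4.7)]
sign near y -95 [([510.5, -95.0], 7.3), ([511.0, -95.0], 8.8), ([511.5, -95.0], 8.8), ([512.0, -95.0], 8.8), ([512.5, -95.0], 6.8), ([514.0, -95.0], 5.1)]
```

```bash
cat >> h.py <<'E'
from scipy.spatial.transform import Rotation as Ro
def now():
    s=ctrl.sense(); q=s["ee_rot"]; return np.array(s["eef_pos"]),Ro.from_quat([q[1],q[2],q[3],q[0]]),s
def goalR(yaw,pitch=0): return Ro.from_euler("ZY",[yaw,pitch])*Ro.from_matrix(np.diag([-1,1,-1.]))
def delta(pos,yaw,pitch=0):
    P,R,s=now(); G=goalR(yaw,pitch); rv=(R.inv()*G).as_rotvec()
    np.set_printoptions(precision=4,suppress=True)
    print("rotvec first",rv,"then shift in goal frame m",G.inv().apply(np.array(pos)-P)/1000,"| at",P,"t",s["time_s"],"F",s["force"])
E
python3 -c "
from h import *
delta([459.3,-365.5,150],-0.034)"
```

```text
rotvec first [ 0.      0.     -0.3328] then shift in goal frame m [-0.2999 -0.8459  0.0813] | at [188.2977 490.0747 231.3165] t 1.15 F [-0.0686 -0.5492 -0.2374]
```

Request:
send_rows(
  targets=[
    [-1, 0, 0, 0, 0, 0, -0.111],
    [-1, 0, 0, 0, 0, 0, -0.111],
    [-1, 0, 0, 0, 0, 0, -0.111],
    [-1, -0.0176, -0.0498, 0.0048, 0, 0, 0],
    [-1, -0.0176, -0.0498, 0.0048, 0, 0, 0],
    [-1, -0.0176, -0.0498, 0.0048, 0, 0, 0],
    [-1, -0.0176, -0.0498, 0.0048, 0, 0, 0],
    [-1, -0.0176, -0.0498, 0.0048, 0, 0, 0],
    [-1, -0.0176, -0.0498, 0.0048, 0, 0, 0],
    [-1, -0.0176, -0.0498, 0.0048, 0, 0, 0],
  ],
)

```text
time_s: 2.4
eef_pos: [299.9, 136.0, 197.8]
ee_rot: [0.001, 0.017, 1.0, 0.0]
force: [0.3, -0.1, 1.3]
grip_width: 1.002
grip_force: 0.0
```

Request:
send_rows(
  targets=[
    [-1, -0.0176, -0.0498, 0.0048, 0, 0, 0],
    [-1, -0.0176, -0.0498, 0.0048, 0, 0, 0],
    [-1, -0.0176, -0.0498, 0.0048, 0, 0, 0],
    [-1, -0.0176, -0.0498, 0.0048, 0, 0, 0],
    [-1, -0.0176, -0.0498, 0.0048, 0, 0, 0],
    [-1, -0.0176, -0.0498, 0.0048, 0, 0, 0],
    [-1, -0.0176, -0.0498, 0.0048, 0, 0, 0],
    [-1, -0.0176, -0.0498, 0.0048, 0, 0, 0],
    [-1, -0.0176, -0.0498, 0.0048, 0, 0, 0],
    [-1, -0.0176, -0.0498, 0.0048, 0, 0, 0],
  ],
)

```text
time_s: 3.65
eef_pos: [459.1, -367.9, 149.5]
ee_rot: [0.0, 0.017, 1.0, -0.0]
force: [0.6, 1.1, -0.6]
grip_width: 0.999
grip_force: 0.0
```

```bash
python3 -c "
from h import *
delta([459.3,-365.5,14],-0.034)"
```

```text
rotvec first [-0.0001  0.0001 -0.    ] then shift in goal frame m [-0.0002  0.0024  0.1355] | at [ 459.0547 -367.9018  149.4758] t 3.65 F [ 0.6242  1.1315 -0.6087]
```

Request:
send_rows(
  targets=[
    [-1, 0, 0.001, 0.03, 0, 0, 0],
    [-1, 0, 0.001, 0.03, 0, 0, 0],
    [-1, 0, 0, 0.03, 0, 0, 0],
    [-1, 0, 0, 0.03, 0, 0, 0],
    [-1, 0, 0, 0.015, 0, 0, 0],
    [-1, 0, 0, 0, 0, 0, 0],
    [1, 0, 0, 0, 0, 0, 0],
    [1, 0, 0, 0, 0, 0, 0],
    [1, 0, 0, 0, 0, 0, 0],
    [1, 0, 0, 0, 0, 0, 0],
  ],
  squeeze=60,
)

```text
time_s: 4.9
eef_pos: [459.0, -364.5, 15.3]
ee_rot: [0.0, 0.017, 1.0, -0.0]
force: [0.9, -1.0, 0.3]
grip_width: 0.174
grip_force: 58.4
```

```bash
python3 -c "
from h import *
delta([459.3,-365.5,14],-0.034); print(now()[2]['grip_width'],now()[2]['grip_force'])"
```

```text
rotvec first [-0.0009  0.0007  0.0002] then shift in goal frame m [-0.0003 -0.001   0.0013] | at [ 458.9934 -364.4536   15.2796] t 4.9 F [ 0.9425 -1.0327  0.3473]
0.17427332928168224 58.367326855659485
```

Request:
send_rows(
  targets=[
    [1, 0, 0, -0.02, 0, 0, 0],
    [1, 0, 0, -0.02, 0, 0, 0],
    [1, 0, 0, -0.02, 0, 0, 0],
    [1, 0, 0, 0, 0, 0, -0.091],
    [1, 0, 0, 0, 0, 0, 0],
    [1, 0, 0, 0, 0, 0, 0],
    [1, 0, 0, 0, 0, 0, 0],
    [1, 0, 0, 0, 0, 0, 0],
    [1, 0, 0, 0, 0, 0, 0],
    [1, 0, 0, 0, 0, 0, 0],
  ],
)

```text
time_s: 6.15
eef_pos: [458.8, -364.2, 74.7]
ee_rot: [0.0, -0.029, 1.0, 0.0]
force: [-0.0, -0.0, 0.1]
grip_width: 0.178
grip_force: 58.4
```

```bash
python3 -c "
from h import *
delta([428,-73.2,75],0.057); print(now()[2]['grip_width'],now()[2]['grip_force'],now()[2]['wrist_torque'])"
```

```text
rotvec first [0. 0. 0.] then shift in goal frame m [ 0.0141  0.2922 -0.0003] | at [ 458.7661 -364.1657   74.6801] t 6.15 F [-0.0092 -0.0398  0.0984]
0.17786650253102226 58.433645367622375 [-0.0418 -0.0135  0.0263]
```

Request:
send_rows(
  targets=[
    [1, 0.0018, 0.0365, 0, 0, 0, 0],
    [1, 0.0018, 0.0365, 0, 0, 0, 0],
    [1, 0.0018, 0.0365, 0, 0, 0, 0],
    [1, 0.0018, 0.0365, 0, 0, 0, 0],
    [1, 0.0018, 0.0365, 0, 0, 0, 0],
    [1, 0.0018, 0.0365, 0, 0, 0, 0],
    [1, 0.0018, 0.0365, 0, 0, 0, 0],
    [1, 0.0018, 0.0365, 0, 0, 0, 0],
    [1, 0, 0, 0.02, 0, 0, 0],
    [1, 0, 0, 0.02, 0, 0, 0],
  ],
)

```text
time_s: 7.4
eef_pos: [428.0, -73.2, 34.6]
ee_rot: [0.001, -0.029, 1.0, -0.0]
force: [0.7, -0.1, -2.0]
grip_width: 0.178
grip_force: 58.7
```

Request:
send_rows(
  targets=[
    [1, 0, 0, 0, 0, 0, 0],
    [1, 0, 0, 0, 0, 0, 0],
    [1, 0, 0, 0, 0, 0, 0],
    [1, 0, 0, 0, 0, 0, 0],
    [1, 0, 0, 0, 0, 0, 0],
    [1, 0, 0, 0, 0, 0, 0],
    [1, 0, 0, 0, 0, 0, 0],
    [1, 0, 0, 0, 0, 0, 0],
    [1, 0, 0, 0, 0, 0, 0],
    [1, 0, 0, 0, 0, 0, 0],
  ],
)

```text
time_s: 8.65
eef_pos: [427.7, -73.5, 34.7]
ee_rot: [0.0, -0.029, 1.0, -0.0]
force: [-0.8, -0.9, -1.2]
grip_width: 0.175
grip_force: 58.6
```

```bash
python3 - <<'E'
from h import *
delta([428,-73.2,24],0.057); s=now()[2]; print(s['wrist_torque'])
for n in("scene","top"):
    p=ctrl.capture(n); im=p["img"]; u,v=map(int,proj(p,[500,-68,10])); c=im[v-50:v+50,u-65:u+65,::-1]
    print(n,u,v)
    cv2.imwrite(f"pics/c_{n}.png",cv2.resize(c,None,fx=5,fy=5,interpolation=cv2.INTER_CUBIC))
    for r in ctrl.landmark_of("lifter_tip",p)[:2]: print(r["score"],r["point"],onz(p,r["point"],20))
E
```

```text
rotvec first [-0.      0.      0.0002] then shift in goal frame m [-0.0003  0.0002  0.0107] | at [427.7282 -73.4659  34.7143] t 8.65 F [-0.7774 -0.9118 -1.1633]
[-0.029   0.0835  0.0119]
scene 291 199
0.9 [292.5, 197.5] [499.9283 -72.9961  20.    ]
top 283 223
0.68 [283.2, 221.7] [504.6465 -66.8751  20.    ]
0.49 [284.5, 194.9] [564.5858 -70.5246  20.    ]
```

View pics/c_scene.png

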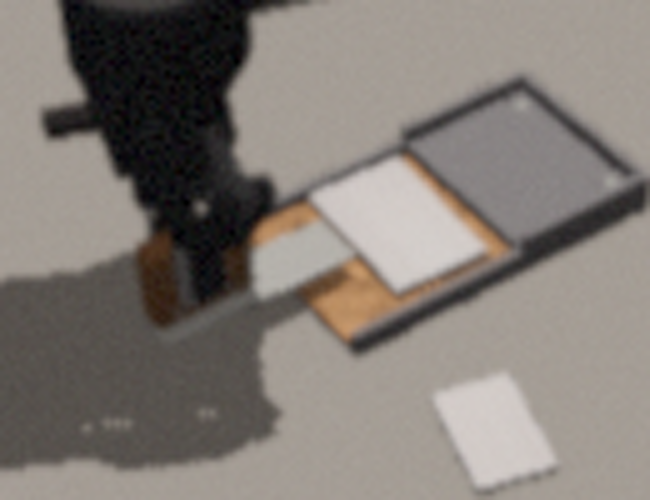

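The scene crop shows the blade over the cork. Its tip, near (350,255), is just short of the sign's near edge and central on it. I lower it with a slight nose-down pitch.

Request:
send_rows(
  targets=[
    [1, 0, 0, 0, 0, 0.03, 0],
    [1, 0, 0, 0.003, 0, 0, 0],
    [1, 0, 0, 0.003, 0, 0, 0],
    [1, 0, 0, 0.002, 0, 0, 0],
    [1, 0, 0, 0.001, 0, 0, 0],
    [1, 0, 0, 0, 0, 0, 0],
    [1, 0, 0, 0, 0, 0, 0],
    [1, 0, 0, 0, 0, 0, 0],
    [1, 0, 0, 0, 0, 0, 0],
    [1, 0, 0, 0, 0, 0, 0],
  ],
)

```text
time_s: 10.1
eef_pos: [427.5, -73.5, 25.7]
ee_rot: [-0.015, -0.029, 0.999, -0.0]
force: [0.9, 0.1, -1.2]
grip_width: 0.17
grip_force: 58.6
```

```bash
cat > f.py <<'E'
from h import *
np.set_printoptions(precision=2,suppress=True)
F=[];T=[];P=[]
for i in range(6):
    p=ctrl.capture("scene"); s=ctrl.sense(); F.append(s["force"]);T.append(s["wrist_torque"]);P.append(s["eef_pos"])
P=np.mean(P,0); L=now()[1]*Ro.from_matrix(np.diag([-1,1,-1.]))
tip=P+L.apply([75,0,-15.3]); 
c,sn=np.cos(.057),np.sin(.057); d=tip-[570.9,-67,0]
print("F",np.mean(F,0),"sd",np.std(F,0),"T",np.mean(T,0)*1000,"P",P,"tip",tip,"tray",d[0]*c+d[1]*sn,-d[0]*sn+d[1]*c,"t",s["time_s"],"pitch",L.as_euler("ZYX"))
E
python3 f.py
```

```text
F [-0.21 -0.01 -1.29] sd [0.23 0.33 0.37] T [-16.31 -17.97   0.07] P [427.46 -73.47  25.72] tip [501.85 -69.21   8.18] tray -69.06751010712972 1.7231793370015867 t 10.4 pitch [ 0.06  0.03 -0.  ]
```

Request:
send_rows(
  targets=[
    [1, 0, 0, 0.0005, 0, 0, 0],
    [1, 0, 0, 0.0005, 0, 0, 0],
    [1, 0, 0, 0.0005, 0, 0, 0],
    [1, 0, 0, 0.0002, 0, 0, 0],
    [1, 0, 0, 0, 0, 0, 0],
    [1, 0, 0, 0, 0, 0, 0],
    [1, 0, 0, 0, 0, 0, 0],
    [1, 0, 0, 0, 0, 0, 0],
    [1, 0, 0, 0, 0, 0, 0],
    [1, 0, 0, 0, 0, 0, 0],
  ],
)

```text
time_s: 11.65
eef_pos: [427.4, -73.5, 24.0]
ee_rot: [-0.015, -0.029, 0.999, -0.0]
force: [0.4, -0.2, -1.4]
grip_width: 0.175
grip_force: 58.6
```

```bash
python3 f.py
```

```text
F [ 0.05 -0.2  -0.83] sd [0.16 0.68 0.55] T [23.71 -7.25  0.81] P [427.39 -73.46  24.  ] tip [501.77 -69.2    6.45] tray -69.14034330129198 1.7405688300586837 t 11.95 pitch [0.06 0.03 0.  ]
```

Not touching yet, or only barely. Lowering further by 0.4 mm, then again.

Request:
send_rows(
  targets=[
    [1, 0, 0, 0.0002, 0, 0, 0],
    [1, 0, 0, 0.0002, 0, 0, 0],
    [1, 0, 0, 0.0002, 0, 0, 0],
    [1, 0, 0, 0, 0, 0, 0],
    [1, 0, 0, 0, 0, 0, 0],
    [1, 0, 0, 0, 0, 0, 0],
    [1, 0, 0, 0, 0, 0, 0],
    [1, 0, 0, 0, 0, 0, 0],
    [1, 0, 0, 0, 0, 0, 0],
    [1, 0, 0, 0, 0, 0, 0],
  ],
)

```text
time_s: 13.2
eef_pos: [427.4, -73.5, 23.4]
ee_rot: [-0.015, -0.029, 0.999, -0.0]
force: [0.3, 0.0, -0.5]
grip_width: 0.181
grip_force: 58.5
```

```bash
python3 f.py
```

```text
F [-0.44  0.18 -0.26] sd [0.37 0.47 0.48] T [ 6.66 -8.12 -2.08] P [427.37 -73.47  23.4 ] tip [501.76 -69.21   5.85] tray -69.15635997979714 1.7278991176509901 t 13.5 pitch [0.06 0.03 0.  ]
```

Request:
send_rows(
  targets=[
    [1, 0, 0, 0.0002, 0, 0, 0],
    [1, 0, 0, 0.0002, 0, 0, 0],
    [1, 0, 0, 0, 0, 0, 0],
    [1, 0, 0, 0, 0, 0, 0],
    [1, 0, 0, 0, 0, 0, 0],
    [1, 0, 0, 0, 0, 0, 0],
    [1, 0, 0, 0, 0, 0, 0],
    [1, 0, 0, 0, 0, 0, 0],
    [1, 0, 0, 0, 0, 0, 0],
    [1, 0, 0, 0, 0, 0, 0],
  ],
)

```text
time_s: 14.75
eef_pos: [427.3, -73.5, 23.0]
ee_rot: [-0.015, -0.029, 0.999, -0.0]
force: [-1.8, -0.1, 1.5]
grip_width: 0.175
grip_force: 58.7
```

```bash
python3 f.py
```

```text
F [-1.09  0.01  1.03] sd [0.51 0.68 0.58] T [-4.61 59.19  8.23] P [427.36 -73.48  23.  ] tip [501.74 -69.22   5.46] tray -69.17183250990809 1.722484478131035 t 15.05 pitch [ 0.06  0.03 -0.  ]
```

Request:
send_rows(
  targets=[
    [1, -0.003, 0, -9e-05, 0, 0, 0],
    [1, -0.003, 0, -9e-05, 0, 0, 0],
    [1, -0.003, 0, -9e-05, 0, 0, 0],
    [1, -0.003, 0, -9e-05, 0, 0, 0],
    [1, -0.003, 0, -9e-05, 0, 0, 0],
    [1, -0.003, 0, -9e-05, 0, 0, 0],
    [1, -0.003, 0, -9e-05, 0, 0, 0],
    [1, -0.003, 0, -9e-05, 0, 0, 0],
    [1, -0.001, 0, 0, 0, 0, 0],
    [1, 0, 0, 0, 0, 0, 0],
  ],
)

```text
time_s: 16.3
eef_pos: [452.5, -72.0, 23.0]
ee_rot: [-0.015, -0.029, 0.999, -0.0]
force: [-0.7, 0.7, 1.2]
grip_width: 0.175
grip_force: 58.8
```

```bash
python3 f.py; python3 - <<'E'
from h import *
for n in("scene","top"):
    p=ctrl.capture(n); im=p["img"]; u,v=map(int,proj(p,[520,-68,10])); c=im[v-40:v+40,u-50:u+50,::-1]
    cv2.imwrite(f"pics/d_{n}.png",cv2.resize(c,None,fx=5,fy=5,interpolation=cv2.INTER_CUBIC))
a=np.hstack([cv2.imread("pics/d_scene.png")[:, :400],cv2.imread("pics/d_top.png")[:,50:450]]); cv2.imwrite("pics/d.png",a)
E
```

```text
F [0.62 0.35 0.45] sd [0.53 0.56 0.85] T [  99.74 -273.68   34.67] P [452.5  -72.06  23.03] tip [526.89 -67.81   5.52] tray -43.98318262864665 1.6972558323601479 t 16.6 pitch [ 0.06  0.03 -0.  ]
```

View pics/d.png

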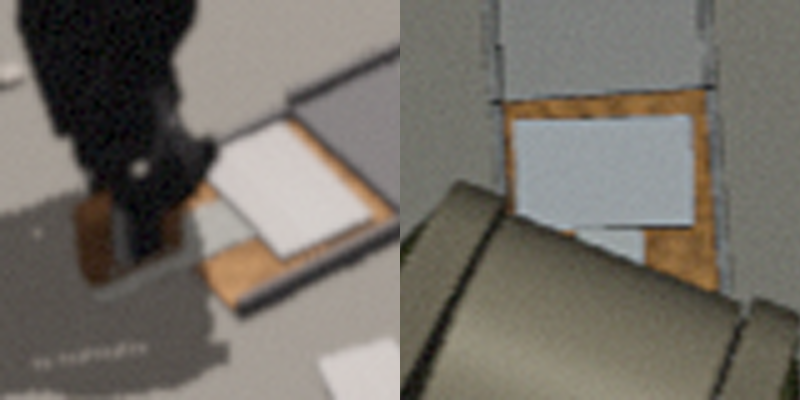

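The blade is under the sign's near edge, with a cork gap still showing at the step. I push on slowly.

Request:
send_rows(
  targets=[
    [1, -0.0015, 0, 0, 0, 0, 0],
    [1, -0.0015, 0, 0, 0, 0, 0],
    [1, -0.0015, 0, -3e-05, 0, 0, 0],
    [1, -0.0015, 0, -4e-05, 0, 0, 0],
    [1, -0.0015, 0, -4e-05, 0, 0, 0],
    [1, -0.0015, 0, -4e-05, 0, 0, 0],
    [1, -0.0015, 0, -4e-05, 0, 0, 0],
    [1, -0.001, 0, -3e-05, 0, 0, 0],
    [1, 0, 0, 0, 0, 0, 0],
    [1, 0, 0, 0, 0, 0, 0],
  ],
)

```text
time_s: 17.95
eef_pos: [464.0, -71.4, 22.9]
ee_rot: [-0.015, -0.029, 0.999, -0.0]
force: [-0.6, 0.6, 1.3]
grip_width: 0.176
grip_force: 58.9
```

```bash
python3 f.py
```

```text
F [-0.02  0.26  1.75] sd [0.51 0.28 0.41] T [  80.58 -133.1    32.24] P [463.95 -71.39  22.89] tip [538.35 -67.14   5.37] tray -32.508733813570004 1.7166172866444187 t 18.25 pitch [ 0.06  0.03 -0.  ]
```

Request:
send_rows(
  targets=[
    [1, -0.0004, 0, -1e-05, 0, 0, 0],
    [1, -0.0004, 0, -1e-05, 0, 0, 0],
    [1, -0.0004, 0, -1e-05, 0, 0, 0],
    [1, -0.0004, 0, -1e-05, 0, 0, 0],
    [1, 0, 0, 0, 0, 0, 0],
    [1, 0, 0, 0, 0, 0, 0],
    [1, 0, 0, 0, 0, 0, 0],
    [1, 0, 0, 0, 0, 0, 0],
    [1, 0, 0, 0, 0, 0, 0],
    [1, 0, 0, 0, 0, 0, 0],
  ],
)

```text
time_s: 19.5
eef_pos: [465.4, -71.3, 22.8]
ee_rot: [-0.015, -0.029, 0.999, -0.0]
force: [-2.1, 0.3, 2.1]
grip_width: 0.178
grip_force: 59.0
```

```bash
python3 f.py
```

```text
F [-1.58 -0.33  2.07] sd [0.49 0.69 0.46] T [41.41 67.24 20.6 ] P [465.42 -71.29  22.84] tip [539.8  -67.03   5.3 ] tray -31.046837466130153 1.7414636063148141 t 19.8 pitch [ 0.06  0.03 -0.  ]
```

Request:
send_rows(
  targets=[
    [1, -0.0002, 0, -1e-05, 0, 0, 0],
    [1, -0.0002, 0, -1e-05, 0, 0, 0],
    [1, 0, 0, 0, 0, 0, 0],
    [1, 0, 0, 0, 0, 0, 0],
    [1, 0, 0, 0, 0, 0, 0],
    [1, 0, 0, 0, 0, 0, 0],
    [1, 0, 0, 0, 0, 0, 0],
    [1, 0, 0, 0, 0, 0, 0],
    [1, 0, 0, 0, 0, 0, 0],
    [1, 0, 0, 0, 0, 0, 0],
  ],
)

```text
time_s: 21.05
eef_pos: [465.8, -71.3, 22.9]
ee_rot: [-0.015, -0.029, 0.999, -0.0]
force: [-2.2, -0.9, 3.6]
grip_width: 0.177
grip_force: 59.0
```

```bash
python3 f.py;  python3 - <<'E'
from h import *
for n in("scene","top"):
    p=ctrl.capture(n); im=p["img"]; u,v=map(int,proj(p,[560,-68,10])); c=im[v-25:v+25,u-33:u+33,::-1]
    cv2.imwrite(f"pics/e_{n}.png",cv2.resize(c,None,fx=6,fy=6,interpolation=cv2.INTER_CUBIC))
cv2.imwrite("pics/e.png",np.hstack([cv2.imread("pics/e_scene.png"),cv2.imread("pics/e_top.png")]))
E
```

```text
F [-1.87  0.19  2.02] sd [0.41 0.5  0.55] T [ -9.08 141.57   3.17] P [465.81 -71.26  22.85] tip [540.2 -67.    5.3] tray -30.652343967452254 1.7476151971836473 t 21.35 pitch [0.06 0.03 0.  ]
```

View pics/e.png

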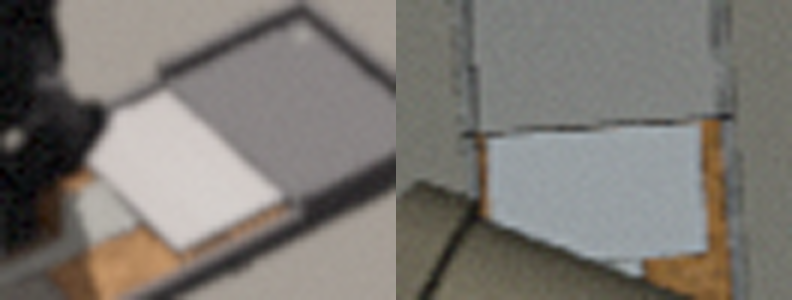

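The gap to the step has nearly closed and the sign looks square to it. Push harder in small steps.

Request:
send_rows(
  targets=[
    [1, -0.0002, 0, -1e-05, 0, 0, 0],
    [1, -0.0002, 0, -1e-05, 0, 0, 0],
    [1, -0.0002, 0, 0, 0, 0, 0],
    [1, 0, 0, 0, 0, 0, 0],
    [1, 0, 0, 0, 0, 0, 0],
    [1, 0, 0, 0, 0, 0, 0],
    [1, 0, 0, 0, 0, 0, 0],
    [1, 0, 0, 0, 0, 0, 0],
    [1, 0, 0, 0, 0, 0, 0],
    [1, 0, 0, 0, 0, 0, 0],
  ],
)

```text
time_s: 22.7
eef_pos: [466.4, -71.2, 22.9]
ee_rot: [-0.015, -0.029, 0.999, -0.0]
force: [-0.8, 0.7, 2.0]
grip_width: 0.174
grip_force: 59.0
```

```bash
python3 f.py
```

```text
F [-1.38  0.42  2.26] sd [0.44 0.38 0.46] T [35.65 61.75 19.01] P [466.44 -71.24  22.86] tip [540.82 -66.98   5.32] tray -30.02711649569162 1.7377503269540138 t 23.0 pitch [ 0.06  0.03 -0.  ]
```

Force has not risen, so the sign is still sliding. Another 0.6 mm.

Request:
send_rows(
  targets=[
    [1, -0.0002, 0, -1e-05, 0, 0, 0],
    [1, -0.0002, 0, -1e-05, 0, 0, 0],
    [1, -0.0002, 0, 0, 0, 0, 0],
    [1, 0, 0, 0, 0, 0, 0],
    [1, 0, 0, 0, 0, 0, 0],
    [1, 0, 0, 0, 0, 0, 0],
    [1, 0, 0, 0, 0, 0, 0],
    [1, 0, 0, 0, 0, 0, 0],
    [1, 0, 0, 0, 0, 0, 0],
    [1, 0, 0, 0, 0, 0, 0],
  ],
)

```text
time_s: 24.25
eef_pos: [466.9, -71.2, 22.8]
ee_rot: [-0.015, -0.029, 0.999, -0.0]
force: [-4.0, -0.7, 2.6]
grip_width: 0.177
grip_force: 59.1
```

```bash
python3 f.py
```

```text
F [-4.28 -0.81  2.86] sd [0.28 0.53 0.25] T [-116.61  486.     -0.22] P [466.95 -71.19  22.83] tip [541.33 -66.93   5.27] tray -29.518475952888107 1.756504693811506 t 24.55 pitch [0.06 0.03 0.  ]
```

Request:
send_rows(
  targets=[
    [1, -0.0001, 0, 0, 0, 0, 0],
    [1, -5e-05, 0, 0, 0, 0, 0],
    [1, 0, 0, 0, 0, 0, 0],
    [1, 0, 0, 0, 0, 0, 0],
    [1, 0, 0, 0, 0, 0, 0],
    [1, 0, 0, 0, 0, 0, 0],
    [1, 0, 0, 0, 0, 0, 0],
    [1, 0, 0, 0, 0, 0, 0],
    [1, 0, 0, 0, 0, 0, 0],
    [1, 0, 0, 0, 0, 0, 0],
  ],
)

```text
time_s: 25.8
eef_pos: [467.0, -71.2, 22.8]
ee_rot: [-0.015, -0.029, 0.999, -0.0]
force: [-4.9, -1.8, 3.4]
grip_width: 0.174
grip_force: 59.2
```

```bash
python3 f.py
```

```text
F [-5.19 -1.28  3.37] sd [0.34 0.67 0.2 ] T [-182.93  636.17  -38.56] P [467.   -71.18  22.81] tip [541.37 -66.92   5.23] tray -29.473930579941662 1.7617575368604794 t 26.1 pitch [0.06 0.03 0.  ]
```

The sign is snug, with about 5 N horizontally and 4 N on the floor. Now I relax slightly and start levering.

Request:
send_rows(
  targets=[
    [1, 0.0004, 0, 0, 0, 0, 0],
    [1, 0, 0, -0.0014, 0, 0, 0],
    [1, 0, 0, -0.0014, 0, 0, 0],
    [1, 5e-05, 0, -0.002, 0, 0, 0],
    [1, 5e-05, 0, -0.002, 0, 0, 0],
    [1, 5e-05, 0, -0.002, 0, 0, 0],
    [1, -0.0006, 0, -0.0018, 0, 0, 0],
    [1, -0.0006, 0, -0.0018, 0, 0, 0],
    [1, -0.0006, 0, -0.0018, 0, 0, 0],
    [1, 0, 0, 0, 0, 0, 0],
  ],
)

```text
time_s: 27.35
eef_pos: [468.0, -71.0, 36.9]
ee_rot: [-0.016, -0.029, 0.999, -0.0]
force: [-6.1, -0.9, 0.4]
grip_width: 0.177
grip_force: 58.7
```

```bash
python3 f.py;  cat > v.py <<'E'
from h import *
import sys
for n in("scene","top"):
    p=ctrl.capture(n); im=p["img"]; u,v=map(int,proj(p,[550,-68,20])); c=im[v-35:v+30,u-38:u+38,::-1]
    cv2.imwrite(f"pics/e_{n}.png",cv2.resize(c,None,fx=5,fy=5,interpolation=cv2.INTER_CUBIC))
cv2.imwrite(f"pics/{sys.argv[1]}.png",np.hstack([cv2.imread("pics/e_scene.png"),cv2.imread("pics/e_top.png")]))
E
python3 v.py g1
```

```text
F [-5.93 -0.73 -0.02] sd [0.83 0.29 0.39] T [-211.45 1049.08  -37.51] P [468.03 -70.99  36.84] tip [542.38 -66.72  19.14] tray -28.460522653070186 1.9044776198169686 t 27.65 pitch [0.06 0.03 0.  ]
```

View pics/g1.png

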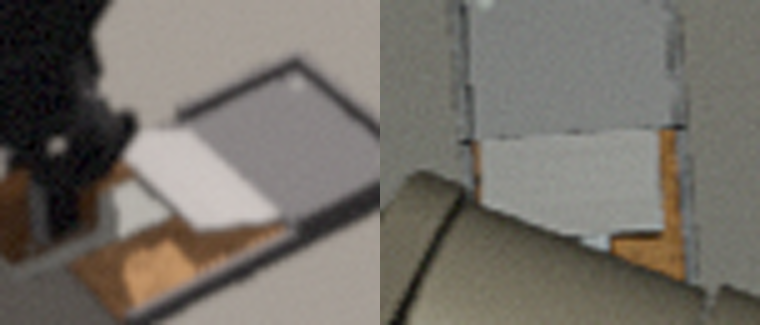

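The sign is tilting up on the blade, with its far edge against the step. The horizontal force is about 6 N, so I ease back slightly and continue.

Request:
send_rows(
  targets=[
    [1, 0.0006, 0, 0, 0, 0, 0],
    [1, -0.0006, 0, -0.0014, 0, 0, 0],
    [1, -0.0006, 0, -0.0014, 0, 0, 0],
    [1, -0.0006, 0, -0.0014, 0, 0, 0],
    [1, -0.0007, 0, -0.0014, 0, 0, 0],
    [1, -0.0007, 0, -0.0014, 0, 0, 0],
    [1, 0, 0, 0, 0, 0, 0],
    [1, 0, 0, 0, 0, 0, 0],
    [1, 0, 0, 0, 0, 0, 0],
    [1, 0, 0, 0, 0, 0, 0],
  ],
)

```text
time_s: 29.0
eef_pos: [471.1, -70.9, 44.1]
ee_rot: [-0.016, -0.029, 0.999, -0.0]
force: [-8.1, -0.8, 3.4]
grip_width: 0.179
grip_force: 59.0
```

```bash
python3 f.py
```

```text
F [-8.34 -0.79  2.76] sd [0.18 0.28 0.51] T [-148.44 1196.82  -17.44] P [471.06 -70.88  44.07] tip [545.42 -66.6   26.41] tray -25.418752560597916 1.8471914540513823 t 29.3 pitch [0.06 0.03 0.  ]
```

Request:
send_rows(
  targets=[
    [1, 0.0005, 0, 0, 0, 0, 0],
    [1, 0.0005, 0, 0, 0, 0, 0],
    [1, 0, 0, 0, 0, 0, 0],
    [1, 0, 0, 0, 0, 0, 0],
    [1, 0, 0, 0, 0, 0, 0],
    [1, 0, 0, 0, 0, 0, 0],
    [1, 0, 0, 0, 0, 0, 0],
    [1, 0, 0, 0, 0, 0, 0],
    [1, 0, 0, 0, 0, 0, 0],
    [1, 0, 0, 0, 0, 0, 0],
  ],
)

```text
time_s: 30.55
eef_pos: [470.7, -71.0, 43.9]
ee_rot: [-0.015, -0.029, 0.999, -0.0]
force: [-2.4, 0.3, 0.1]
grip_width: 0.18
grip_force: 58.7
```

```bash
python3 f.py; python3 v.py g2
```

```text
F [-2.72  0.23  0.17] sd [0.71 0.31 0.18] T [ 31.05 416.89  30.93] P [470.66 -71.    43.95] tip [545.04 -66.74  26.4 ] tray -25.79909813940486 1.736109064659293 t 30.85 pitch [0.06 0.03 0.  ]
```

View pics/g2.png

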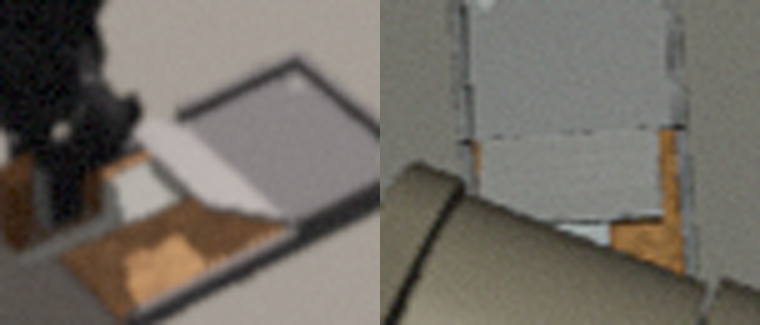

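At about 43° tilt the push is down to about 3 N. Continue on a slightly wider arc.

Request:
send_rows(
  targets=[
    [1, -0.00095, 0, -0.0018, 0, 0, 0],
    [1, -0.00105, 0, -0.0017, 0, 0, 0],
    [1, -0.0012, 0, -0.0014, 0, 0, 0],
    [1, -0.00135, 0, -0.0011, 0, 0, 0],
    [1, -0.00145, 0, -0.001, 0, 0, 0],
    [1, 0, 0, 0, 0, 0, 0],
    [1, 0, 0, 0, 0, 0, 0],
    [1, 0, 0, 0, 0, 0, 0],
    [1, 0, 0, 0, 0, 0, 0],
    [1, 0, 0, 0, 0, 0, 0],
  ],
)

```text
time_s: 32.2
eef_pos: [476.7, -70.7, 51.0]
ee_rot: [-0.015, -0.029, 0.999, -0.0]
force: [-5.4, 0.2, 4.3]
grip_width: 0.181
grip_force: 59.4
```

```bash
python3 f.py
```

```text
F [-5.68 -0.08  4.43] sd [0.44 0.6  0.36] T [ -1.15 647.81   7.07] P [476.69 -70.68  51.02] tip [551.07 -66.41  33.45] tray -19.762307741281 1.7170773798235828 t 32.5 pitch [ 0.06  0.03 -0.  ]
```

Request:
send_rows(
  targets=[
    [1, 0.0006, 0, -0.001, 0, 0, 0],
    [1, -0.00125, 0, -0.0013, 0, 0, 0],
    [1, -0.00145, 0, -0.0011, 0, 0, 0],
    [1, -0.0016, 0, -0.00095, 0, 0, 0],
    [1, -0.0018, 0, -0.0007, 0, 0, 0],
    [1, -0.002, 0, -0.0006, 0, 0, 0],
    [1, 0, 0, 0, 0, 0, 0],
    [1, 0, 0, 0, 0, 0, 0],
    [1, 0, 0, 0, 0, 0, 0],
    [1, 0, 0, 0, 0, 0, 0],
  ],
)

```text
time_s: 33.75
eef_pos: [484.5, -70.2, 56.2]
ee_rot: [-0.015, -0.029, 0.999, -0.0]
force: [-1.9, 0.1, 1.6]
grip_width: 0.18
grip_force: 58.9
```

```bash
python3 f.py; python3 v.py g3
```

```text
F [-1.64 -0.36  2.49] sd [0.3  0.55 0.49] T [-23.14  93.64 -17.55] P [484.5  -70.23  56.23] tip [558.88 -65.97  38.68] tray -11.940536592577553 1.7098945761620201 t 34.05 pitch [ 0.06  0.03 -0.  ]
```

View pics/g3.png

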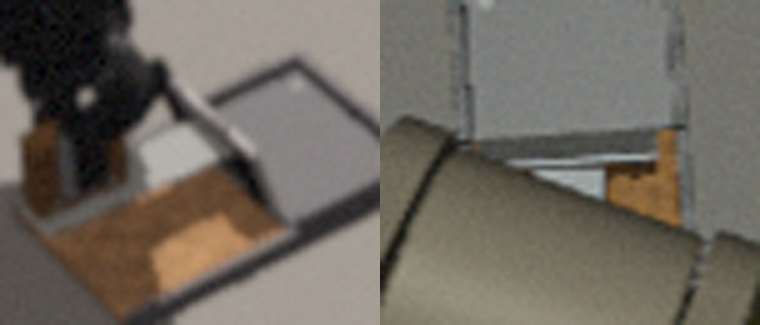

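About 75° up, as planned. Continue over the top.

Request:
send_rows(
  targets=[
    [1, -0.0008, 0, -0.0012, 0, 0, 0],
    [1, -0.0018, 0, -0.0011, 0, 0, 0],
    [1, -0.002, 0, -0.0007, 0, 0, 0],
    [1, -0.0022, 0, -0.0005, 0, 0, 0],
    [1, -0.0022, 0, -0.0001, 0, 0, 0],
    [1, -0.0022, 0, 0, 0, 0, 0],
    [1, -0.0022, 0, 0, 0, 0, 0],
    [1, 0, 0, 0, 0, 0, 0],
    [1, 0, 0, 0, 0, 0, 0],
    [1, 0, 0, 0, 0, 0, 0],
  ],
)

```text
time_s: 35.4
eef_pos: [497.9, -69.4, 59.4]
ee_rot: [-0.015, -0.029, 0.999, -0.0]
force: [-0.2, -0.1, -0.2]
grip_width: 0.178
grip_force: 58.7
```

```bash
python3 f.py
```

```text
F [ 0.12 -0.09 -0.04] sd [0.43 0.36 0.56] T [ -4.39 -77.96  -4.56] P [497.97 -69.44  59.42] tip [572.35 -65.18  41.87] tray 1.5534365315963234 1.7325807702659848 t 35.7 pitch [ 0.06  0.03 -0.  ]
```

Request:
send_rows(
  targets=[
    [1, -0.002, 0, 0, 0, 0, 0],
    [1, -0.002, 0, 0, 0, 0, 0],
    [1, -0.002, 0, 0, 0, 0, 0],
    [1, -0.002, 0, 0, 0, 0, 0],
    [1, -0.002, 0, 0, 0, 0, 0],
    [1, 0, 0, 0, 0, 0, 0],
    [1, 0, 0, 0, 0, 0, 0],
    [1, 0, 0, 0, 0, 0, 0],
    [1, 0, 0, 0, 0, 0, 0],
    [1, 0, 0, 0, 0, 0, 0],
  ],
)

```text
time_s: 36.95
eef_pos: [507.9, -68.9, 59.1]
ee_rot: [-0.015, -0.029, 0.999, -0.0]
force: [0.4, -0.2, 0.2]
grip_width: 0.177
grip_force: 58.7
```

```bash
python3 f.py; python3 v.py g4
```

```text
F [-0.07  0.18 -1.  ] sd [0.25 0.34 0.3 ] T [  1.7    4.73 -15.01] P [507.94 -68.85  59.09] tip [582.33 -64.59  41.55] tray 11.544411954543053 1.7514845986333802 t 37.25 pitch [ 0.06  0.03 -0.  ]
```

View pics/g4.png

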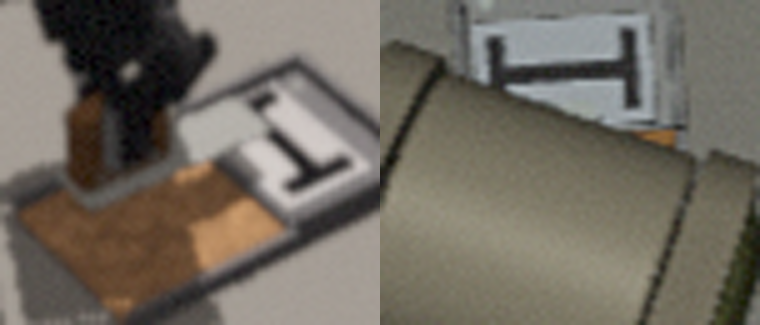

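The sign lies frame-up on the deck with the H visible. Now I lift the lifter away and return it to its starting spot.

Request:
send_rows(
  targets=[
    [1, 0.004, 0, -0.006, 0, 0, 0],
    [1, 0.006, 0, -0.012, 0, 0, 0],
    [1, 0, 0, -0.015, 0, 0, 0],
    [1, 0, 0, 0, 0, -0.03, 0],
    [1, 0, 0, 0, 0, 0, 0.091],
    [1, 0, 0, 0, 0, 0, 0],
    [1, 0, 0, 0, 0, 0, 0],
    [1, 0, 0, 0, 0, 0, 0],
    [1, 0, 0, 0, 0, 0, 0],
    [1, 0, 0, 0, 0, 0, 0],
  ],
)

```text
time_s: 38.6
eef_pos: [499.0, -69.4, 92.4]
ee_rot: [0.0, 0.017, 1.0, 0.0]
force: [-0.3, -0.8, -1.1]
grip_width: 0.179
grip_force: 58.5
```

```bash
python3 -c "
from h import *
delta([459,-364.5,30],-0.034)"
```

```text
rotvec first [0.     0.     0.0005] then shift in goal frame m [ 0.0299 -0.2963  0.0624] | at [498.9803 -69.3717  92.3557] t 38.6 F [-0.2719 -0.7907 -1.1373]
```

Request:
send_rows(
  targets=[
    [1, 0.0037, -0.037, 0, 0, 0, 0],
    [1, 0.0037, -0.037, 0, 0, 0, 0],
    [1, 0.0037, -0.037, 0, 0, 0, 0],
    [1, 0.0037, -0.037, 0, 0, 0, 0],
    [1, 0.0037, -0.037, 0, 0, 0, 0],
    [1, 0.0037, -0.037, 0, 0, 0, 0],
    [1, 0.0037, -0.037, 0, 0, 0, 0],
    [1, 0.0037, -0.037, 0, 0, 0, 0],
    [1, 0, 0, 0.03, 0, 0, 0],
    [1, 0, 0, 0.03, 0, 0, 0],
  ],
)

```text
time_s: 39.85
eef_pos: [459.2, -364.7, 31.5]
ee_rot: [0.0, 0.017, 1.0, -0.0]
force: [0.6, 0.4, -1.7]
grip_width: 0.176
grip_force: 58.7
```

Request:
send_rows(
  targets=[
    [1, 0, 0, 0.006, 0, 0, 0],
    [1, 0, 0, 0.004, 0, 0, 0],
    [1, 0, 0, 0.003, 0, 0, 0],
    [1, 0, 0, 0.001, 0, 0, 0],
    [1, 0, 0, 0.001, 0, 0, 0],
    [1, 0, 0, 0, 0, 0, 0],
    [1, 0, 0, 0, 0, 0, 0],
    [1, 0, 0, 0, 0, 0, 0],
    [1, 0, 0, 0, 0, 0, 0],
    [1, 0, 0, 0, 0, 0, 0],
  ],
)

```text
time_s: 41.1
eef_pos: [459.4, -364.2, 17.4]
ee_rot: [-0.0, 0.017, 1.0, 0.0]
force: [-0.7, 0.2, -1.3]
grip_width: 0.179
grip_force: 58.7
```

```bash
python3 f.py
```

```text
F [ 0.18 -0.37 -1.07] sd [0.39 0.6  0.43] T [-6.55 16.79  7.38] P [ 459.37 -364.21   17.37] tip [ 534.33 -366.74    2.07] tray -53.59046196790662 -297.17307173958716 t 41.4 pitch [-0.03 -0.   -0.  ]
```

Lower the last 2 mm slowly, release, then rise.

Request:
send_rows(
  targets=[
    [1, 0, 0, 0.0007, 0, 0, 0],
    [1, 0, 0, 0.0006, 0, 0, 0],
    [1, 0, 0, 0.0004, 0, 0, 0],
    [1, 0, 0, 0, 0, 0, 0],
    [0.5, 0, 0, 0, 0, 0, 0],
    [0, 0, 0, 0, 0, 0, 0],
    [-0.5, 0, 0, 0, 0, 0, 0],
    [-1, 0, 0, 0, 0, 0, 0],
    [-1, 0, 0, 0, 0, 0, 0],
    [-1, 0, 0, 0, 0, 0, 0],
  ],
)

```text
time_s: 42.65
eef_pos: [459.4, -364.2, 15.7]
ee_rot: [-0.0, 0.017, 1.0, -0.0]
force: [0.1, -0.2, 0.2]
grip_width: 1.002
grip_force: 0.0
```

Request:
send_rows(
  targets=[
    [-1, 0, 0, 0, 0, 0, 0],
    [-1, 0, 0, -0.02, 0, 0, 0],
    [-1, 0, 0, -0.03, 0, 0, 0],
    [-1, 0, 0, -0.04, 0, 0, 0],
    [-1, 0, 0, -0.04, 0, 0, 0],
    [-1, 0, 0, -0.03, 0, 0, 0],
    [-1, 0, 0, 0, 0, 0, 0],
    [-1, 0, 0, 0, 0, 0, 0],
    [-1, 0, 0, 0, 0, 0, 0],
    [-1, 0, 0, 0, 0, 0, 0],
  ],
)

```text
time_s: 43.9
eef_pos: [459.2, -364.0, 174.9]
ee_rot: [-0.0, 0.017, 1.0, 0.001]
force: [-0.6, -0.0, -0.3]
grip_width: 0.999
grip_force: 0.0
```

```bash
python3 - <<'E'
from h import *
print(ctrl.sense()["eef_pos"],ctrl.sense()["grip_width"])
o=[]
for n in("scene","top"):
    p=ctrl.capture(n); im=p["img"]; u,v=map(int,proj(p,[530,-200,0])); c=im[v-75:v+100,u-100:u+100,::-1]
    o.append(cv2.resize(c[:175],(400,350),interpolation=cv2.INTER_CUBIC))
    for q,z in(("sign",19),("lifter",0),("lifter_tip",0)):
        for r in ctrl.landmark_of(q,p)[:3]: print(n,q,round(r["score"],2),onz(p,r["point"],z).round(1))
cv2.imwrite("pics/end.png",np.hstack(o))
E
```

```text
[ 459.22347482 -364.00635091  174.87752635] 0.9986488618124233
scene sign 0.88 [ 491. -215.   19.]
scene sign 0.47 [605.7 -55.6  19. ]
scene sign 0.43 [ 647.1 -211.9   19. ]
scene lifter 0.85 [ 460.8 -367.4    0. ]
scene lifter_tip 0.94 [ 538.7 -365.7    0. ]
scene lifter_tip 0.62 [574.5 -68.4   0. ]
top sign 0.91 [ 662.3 -195.3   19. ]
top sign 0.76 [ 506.6 -192.6   19. ]
top sign 0.59 [599.7 -63.1  19. ]
top lifter 0.58 [ 458.1 -359.5    0. ]
top lifter 0.48 [ 608.9 -282.7    0. ]
```

View pics/end.png

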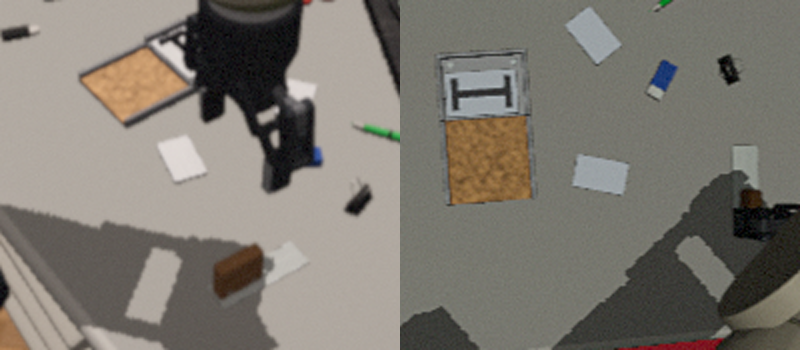

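The sign lies frame-up and flat on the deck, about 28 mm past the step. The lifter is flat on the desk well clear, and the bystanders I can see have not moved.

```bash
python3 -c "
from rig import ctrl
print(ctrl.finish_job())"
```

```text
the job is handed in; nothing more can be done
None
```

I turned the sign over, and it lies flat with its frame up on the deck, about 28 mm past the step; the lifter is flat on the desk well clear of the tray, and the job is handed in (no verdict came back).

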